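# Make up the corking machine's changeover kits

## Task

Make up the two changeover kits for the corking machine. The magnum kit goes in the red tray: the white centring bell, the orange rest plate and the dark steel plunger; the half-bottle kit goes in the blue tray: the brass centring bell and the green riser. Give each part a pocket of its own, any pocket of its tray, standing upright as it does now and set down rather than dropped, and leave the black bell, the grease tin and the spanner where they are.

Things in the scene. Friction and masses are not known exactly. Their poses are not given: they have to be found in the camera images.
- wide_bell: Centring bell for magnums: white plastic, mouth down, 60 mm across at the foot, narrowing from 9 mm up to a round hub 26 mm across (from 36 to 56 mm up, its flat top). About 0.12 kg. Its origin is the centre of its underside, z up; it is round about z, so its yaw means nothing.
- rest_plate: Bottle rest plate: an orange hard-rubber disc 60 mm across and 9 mm thick under a 51 mm steel disc, with a round steel shank 25 mm across standing up from 17 to 56 mm, its top. About 0.3 kg. Its origin is the centre of its underside, z up; it is round about z, so its yaw means nothing.
- plunger: Corking plunger: dark steel, a foot flange 46 mm across and 12 mm thick with a round rod 22 mm across standing up to 95 mm, a thin brass band low on the rod. About 0.26 kg. Its origin is the centre of its underside, z up; it is round about z, so its yaw means nothing.
- small_bell: Centring bell for half bottles: brass, mouth down, 44 mm across at the foot, narrowing to a round hub 26 mm across (from 36 to 56 mm up, its flat top). About 0.22 kg. Its origin is the centre of its underside, z up; it is round about z, so its yaw means nothing.
- riser: Riser for half bottles: a green plastic column 48 mm across and 62 mm high on an 8 mm thick foot flange 58 mm across, with a round aluminium spigot 26 mm across on top, from 62 to 90 mm up. About 0.28 kg. Its origin is the centre of its underside, z up; it is round about z, so its yaw means nothing.
- red_tray: Red plastic kit tray, for the magnum kit: 246 mm long along its own y, 84 mm wide along its x, 25 mm high, held fast to the table, with 3 mm walls and floor and two 3 mm dividers making three 78 mm square pockets in a row, centred at y = -81, 0 and +81 mm of its frame; its origin is the centre of its underside, so a part in a pocket stands 3 mm above it.
- blue_tray: Blue plastic kit tray, for the half-bottle kit: 246 mm long along its own y, 84 mm wide along its x, 25 mm high, held fast to the table, with 3 mm walls and floor and two 3 mm dividers making three 78 mm square pockets in a row, centred at y = -81, 0 and +81 mm of its frame; its origin is the centre of its underside, so a part in a pocket stands 3 mm above it.
- black_bell: Centring bell for standard bottles: black plastic, same shape as the others, 52 mm across at the foot, 56 mm high, hub 26 mm across. It stays where it is. Origin at the centre of its underside.
- grease_tin: Round white grease tin with a blue lid, 54 mm across and 32 mm high. It stays where it is. Origin at the centre of its underside.
- spanner: Dark steel double open-ended spanner, 176 mm long, 9 mm thick, 30 mm wide at the heads, lying flat. It stays where it is. Origin at the centre of its underside, x along its length.

How it is judged:
By the outcome, as a careful person would: the job done as asked, in the order asked, and still so for the second after the job is handed in, with the robot touching nothing.
It also fails if it takes over 112 s, if anything falls off the work surface, if the arm or the gripper's body presses on something with over 40 N, if the wrist force passes 120 N, or if a joint passes its speed limit or range.

## Robot

A 6-joint arm with a two-finger parallel gripper is mounted at the origin on the work surface. World frame = base frame: x ahead of the robot, y to its left, z up, the work surface at z = 0. Lengths are in mm, angles in degrees, forces in N, time in s.
With the tool pointing down it reaches from about 300 to 850 mm from the base axis. Payload 4.2 kg.
Tool frame: the origin (TCP) lies midway between the tips of the shut fingers; the grasp point (between the pads) lies 19 mm behind it; z points along the fingers, y is the direction in which the jaws open and shut (so a half turn about z gives the same grasp; the last joint's range is limited). The gripper opens to 91 mm and grips with 3 to 60 N. Pads are 32 mm wide; open, the fingers measure 118 mm over their backs; the gripper's body (76 mm by 178 mm) begins 60 mm behind the grasp point.
Start: joints at [67.724, 18.312, 89.639, -0, 72.044, -1.146], TCP at [207.289, 536.353, 213.976] pointing down, gripper open.
Joint ranges: [-177.97, 177.97], [-48.28, 115.42], [12.27, 149.76], [-77.06, 257.06], [2.81, 150.46], [-146.56, 146.56]. Speed limits (degrees/s): [147.25, 147.25, 180, 180, 180, 180].

## Interface

Orientations are given as [roll, pitch, yaw] about the fixed x, y, z axes, in that order (R = Rz(yaw) Ry(pitch) Rx(roll)).
In Python, from workcell import * gives the robot as it stands.
- The arm moves only by the tool arm_command, never from a script. Its argument "deltas" is text: rows parted by semicolons, each of 7 numbers parted by spaces: the shift along the tool's x, y, z in mm, then the turn, a rotation vector about the tool's x, y, z in degrees, then the finger opening in mm, from 0 to 91.2. In form: x y z wx wy wz hand; .... A call has 1 to 5 rows; each row shifts and turns the commanded pose from where the row before left it, along the tool's axes as they then stand; what a row does not reach is not made up. A row lasts 1/8 s, in which the tool goes at most 62.5 mm and 10.7 degrees, less where a joint would pass 70% of its speed; a pose out of reach is approached as far as the arm can. A call is refused whole if a number of a shift passes 62.5 or a number of a turn 10.7, either way. A call with a gripper value outside its range is refused whole. The fingers move at their own pace and stop on an object; "force" is the grip in N (left out, the last holds). Time passes only in rows, so rows that do not move let the fingers close. It gives the time, the measured TCP pose, the force and the opening at its end, in the units of the state.
- state(): the state, without advancing time (a new reading comes with each control period).
- grab_frame(name): name is "side" or "top" or "wrist"; returns the picture (384x512x3 uint8, red, green, blue); there is no depth.
- camera_model(name): a dict with "fx", "fy", "cx", "cy" (pixels), "rvec" (rotation vector, rad) and "tvec" (3), from world to camera coordinates, as OpenCV has them; the wrist camera has in their place "mount" (4x4, takes a point from camera to tool coordinates, whose origin is the TCP and whose axes are the flange's). Camera axes: x right, y down, z forward; pixel columns grow to the right and rows downward; lengths in mm; the calibration is good to about 2 mm. A picture is of the moment at which its call begins: read the wrist's pose just before it. camera_model takes no time and is no camera call.
- job_done(): hands the job in, once; it reports no verdict.
The state is a dict: "time_s": time; "qpos": joint angles; "qvel": joint speeds; "effort": joint torques, N m; "ee_pos": TCP position; "ee_rot": TCP orientation; "force": force on the tool from outside, world axes, zero at the start; "torque": the same for the moment, N m; "gripper_width": finger opening in mm.
Only numpy, scipy, OpenCV 4.12 (cv2) and the standard library are available. Lean on these libraries where they do the work, as an engineer would, in place of code of your own. Each camera call takes 0.05 s, during which the arm holds its last target. There are 200 camera calls.

## Working session

There is one attempt and no reset: what is moved stays moved. The work goes in short steps, Python scripts to look and compute and a tool call to move; the robot and the scene stay as the last step left them, time stands still between calls to the robot, and variables do not carry over. Pictures are saved under pics/ and viewed, about 12 in all and at most 16, crops included, and the job is handed in when it is done.

Besides the shell and the picture viewer there is one more tool, called as name(argument=value, ...), one argument or row to a line, values as JSON. arm_command: Moves the arm, as the interface text tells. Its arguments: {"type":"object","properties":{"deltas":{"type":"string"},"force":{"type":"number"}},"required":["deltas"]}

```bash
mkdir -p pics; ls; cat > h.py <<'E'
from workcell import *
import numpy as np, cv2
def save(n,f):
    im=grab_frame(n); cv2.imwrite(f'pics/{f}.png',im[:,:,::-1]); return im
def cam(n):
    m=camera_model(n); K=np.array([[m['fx'],0,m['cx']],[0,m['fy'],m['cy']],[0,0,1.]])
    return K,np.array(m['rvec'],float),np.array(m['tvec'],float)
def back(n,u,v,z):
    K,r,t=cam(n); R=cv2.Rodrigues(r)[0]; d=R.T@np.linalg.inv(K)@[u,v,1]; c=-R.T@t
    return (c+d*(z-c[2])/d[2]).round(1)
def proj(n,P):
    K,r,t=cam(n); return cv2.projectPoints(np.array(P,float).reshape(-1,1,3),r,t,K,None)[0].reshape(-1,2)
E
python3 - <<'E'
from h import *
save('top','top0');save('side','side0')
for n in('top','side'):
    K,r,t=cam(n);print(n,K[0,0],-cv2.Rodrigues(r)[0].T@t)
print(state())
E
```

```text
pics
top 433.5894765839219 [ 415.79327177   16.97108149 1093.95091101]
side 367.4694118562865 [ 342.7315969  -905.50123622  768.57779088]
{'time_s': 0.1, 'qpos': array([ 6.77247225e+01,  1.83468260e+01,  8.96985980e+01, -9.20780561e-04,
        7.20443079e+01, -1.14510485e+00]), 'qvel': array([-0.0423963 , -0.07607378, -0.12117264,  0.00755703,  0.16147825,
        0.00927792]), 'effort': array([ 9.53774033e-04, -4.13332057e+01, -2.32506770e+01,  7.29594030e-02,
        4.22491855e-02, -5.19070159e-05]), 'ee_pos': array([207.10697958, 535.92520657, 213.22145068]), 'ee_rot': array([-1.79910268e+02, -9.17935331e-04,  1.58870111e+02]), 'force': array([ 0.18059381, -0.91659469,  0.28299476]), 'torque': array([-0.02466465, -0.01819893, -0.03859448]), 'gripper_width': 91.18731352006931}
```

View pics/top0.png

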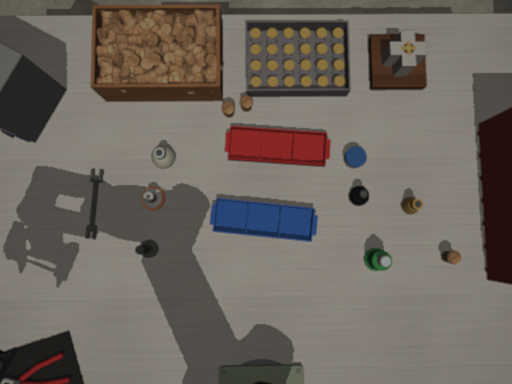

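View pics/side0.png

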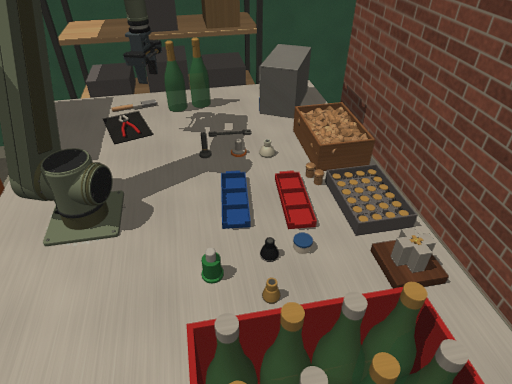

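The top view shows the red tray at (278,146), the blue tray at (264,219), white bell (163,156), rest plate (152,197), plunger (147,248), black bell (359,195), tin (355,157), brass bell (412,205), riser (378,260) and spanner (95,204). The cork at (453,257) is a distractor. I'll enlarge the views for measurement.

```bash
python3 - <<'E'
from h import *
a=cv2.imread('pics/top0.png')
L=cv2.resize(a[135:265,125:205],None,fx=4.5,fy=4.5,interpolation=cv2.INTER_CUBIC)
R=cv2.resize(a[135:280,340:430],None,fx=4,fy=4,interpolation=cv2.INTER_CUBIC)
c=np.zeros((600,760,3),np.uint8);c[:L.shape[0],:L.shape[1]]=L;c[:R.shape[0],380:380+R.shape[1]]=R
cv2.imwrite('pics/crop0.png',np.clip(c*1.6,0,255).astype(np.uint8))
hsv=cv2.cvtColor(a,cv2.COLOR_BGR2HSV)
for n,lo,hi,roi in [('red',(0,180,90),(8,255,255),(210,340,115,175)),('blue',(105,150,60),(125,255,255),(200,330,190,250))]:
    x0,x1,y0,y1=roi
    m=cv2.inRange(hsv,lo,hi);k=np.zeros_like(m);k[y0:y1,x0:x1]=m[y0:y1,x0:x1]
    p=np.argwhere(k)[:,::-1].astype(np.float32); r=cv2.minAreaRect(p);print(n,len(p),r)
    b=cv2.boxPoints(r);print([back('top',*q,20)[:2] for q in b], back('top',*r[0],15))
print(proj('top',[[0,0,0],[207,536,150],[415,17,0]]))
E
```

```text
red 2968 ((277.29901123046875, 145.6943817138672), (102.58626556396484, 32.130950927734375), 3.9724960327148438)
[array([608.9,  83.6]), array([690.6,  77.6]), array([ 670.2, -180.6]), array([ 588.4, -172.8])] [640.4 -48.2  15. ]
blue 3250 ((263.3935241699219, 219.1958770751953), (104.68273162841797, 32.07023620605469), 5.90614128112793)
[array([430.5, 122.3]), array([509.4, 113.9]), array([ 479.8, -144.4]), array([ 401. , -134.4])] [455.3 -10.7  15. ]
[[261.25060827 407.11968741]
 [  7.10215511 337.70527931]
 [252.43589279 235.57430453]]
```

View pics/crop0.png

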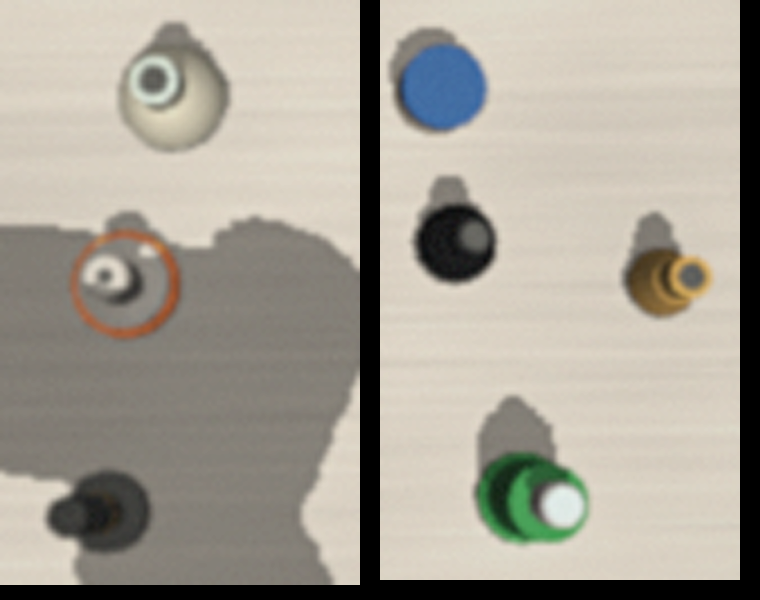

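```bash
cat > scene.py <<'E'
from h import *
L=lambda x,y:(125+x/4.5-.39,135+y/4.5-.39)
R=lambda x,y:(340+(x-380)/4-.375,135+y/4-.375)
M={'white':(L(173,96),5,L(154,80),56),'rest':(L(126,284),9,L(105,277),56),'plunger':(L(109,511),6,L(70,517),95),
'brass':(R(660,281),3,R(691,277),56),'riser':(R(522,498),8,R(564,506),90),'black':(R(456,243),4,R(475,238),56),'tin':(R(443,87),32,R(443,87),32)}
D={'white':[(60,0),(26,56)],'rest':[(60,9),(25,56)],'plunger':[(46,12),(22,95)],'brass':[(44,0),(26,56)],'riser':[(58,8),(26,90)],'black':[(52,0),(26,56)],'tin':[(54,32)]}
def circ(x,y,z,d):
    a=np.linspace(0,2*np.pi,40);return np.c_[x+d/2*np.cos(a),y+d/2*np.sin(a),0*a+z]
def tray(x,y,yaw,z):
    c,s=np.cos(np.radians(yaw)),np.sin(np.radians(yaw));o=[]
    for k in(-81,0,81):
        q=np.array([[-39,k-39],[39,k-39],[39,k+39],[-39,k+39],[-39,k-39]])
        o.append(np.c_[q@np.array([[c,s],[-s,c]])+[x,y],np.full(5,z)])
    return o
def overlay(img,cam,P,T,f,off):
    a=cv2.resize(img,None,fx=f,fy=f,interpolation=cv2.INTER_CUBIC)
    def dr(p,c): 
        q=((proj(cam,p)+.5)*f-.5); cv2.polylines(a,[(q*8).astype(np.int32)],False,c,1,cv2.LINE_AA,3)
    for n,(x,y) in P.items():
        for d,z in D[n]: dr(circ(x,y,z,d),(255,0,255))
    for t in T:
        for z in(3,25):
            for p in tray(*t,z): dr(p,(0,255,255) if z==3 else (255,255,255))
    x,y,w,h=off
    return a[y:y+h,x:x+w]
E
python3 - <<'E'
from scene import *
P={}
for n,(p,z,q,w) in M.items():
    A,B=back('top',*p,z)[:2],back('top',*q,w)[:2];P[n]=(A+B)/2;print(n,A,B)
T=[(640.4,-48.2,-4.6),(455.3,-10.7,-6.6)]
a=cv2.imread('pics/top0.png');cv2.imwrite('pics/ov_top.png',overlay(a,'top',P,T,2.6,(330,290,800,440)))
a=cv2.imread('pics/side0.png');cv2.imwrite('pics/ov_side.png',overlay(a,'side',P,T,4,(740,440,620,800))[:,:])
E
```

```text
white [618.7 241.4] [618.  241.1]
rest [512.3 265.8] [512.  266.2]
plunger [386.9 274.6] [386.5 273.2]
brass [ 487.8 -382.2] [ 486.5 -381.7]
riser [ 352.9 -288.1] [ 352.8 -289.2]
black [ 513.2 -253. ] [ 511.5 -251.7]
tin [ 608.2 -241.1] [ 608.2 -241.1]
```

View pics/ov_top.png

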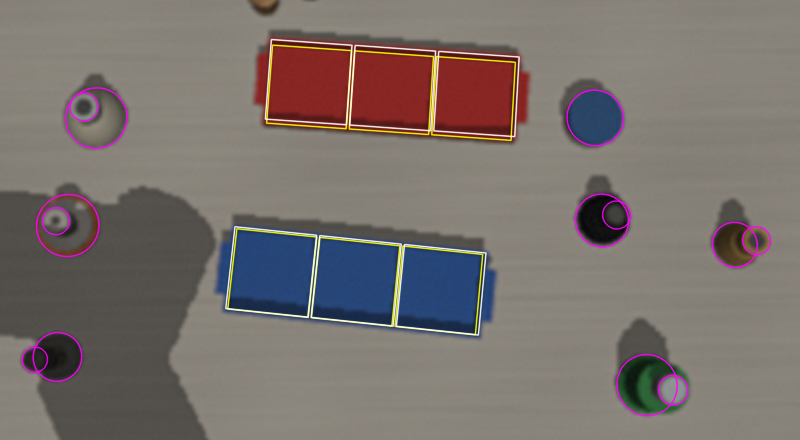

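View pics/ov_side.png

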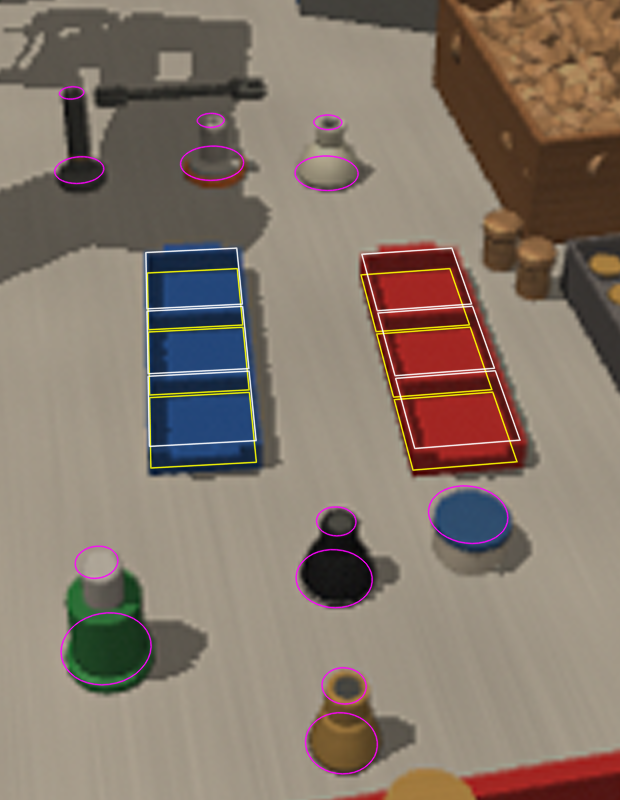

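Calibration cross-check: the top and side views agree to about 3 mm. I'll use yaw 90, so that tool x is world +y, tool y is world +x and tool z points down. First I turn the tool.

arm_command(
  deltas="0 0 0 0 0 9.84 91; 0 0 0 0 0 9.84 91; 0 0 0 0 0 9.84 91; 0 0 0 0 0 9.84 91; 0 0 0 0 0 9.84 91",
  force=25,
)

```text
time_s: 0.72
ee_pos: [207.2, 536.1, 213.4]
ee_rot: [-180.0, 0.0, 109.3]
force: [0.3, 0.4, -0.4]
gripper_width: 91.0
```

arm_command(
  deltas="0 0 0 0 0 9.84 91; 0 0 0 0 0 9.84 91; -30 40 0 0 0 0 91; -30 40 0 0 0 0 91; -30 40 0 0 0 0 91",
)

```text
time_s: 1.35
ee_pos: [328.1, 445.2, 213.5]
ee_rot: [-180.0, 0.0, 90.0]
force: [0.6, 0.0, -0.1]
gripper_width: 91.0
```

arm_command(
  deltas="-30 40 0 0 0 0 91; -30 40 0 0 0 0 91; -30 40 0 0 0 0 91; -30 40 0 0 0 0 91; -30 40 0 0 0 0 91",
)

```text
time_s: 1.98
ee_pos: [528.2, 295.1, 213.6]
ee_rot: [-180.0, 0.0, 90.0]
force: [-0.1, 1.1, -0.2]
gripper_width: 91.2
```

arm_command(
  deltas="-27 45 20 0 0 0 91; -27 45 20 0 0 0 91; 0 0 10 0 0 0 91; 0 0 0 0 0 0 91",
)

```text
time_s: 2.48
ee_pos: [616.1, 242.1, 162.4]
ee_rot: [-179.8, 0.0, 90.0]
force: [0.2, 0.3, -0.4]
gripper_width: 90.7
```

```bash
cat >> h.py <<'E'
def wcam():
    s=state();m=camera_model('wrist');T=np.eye(4)
    from scipy.spatial.transform import Rotation as Ro
    T[:3,:3]=Ro.from_euler('xyz',s['ee_rot'],degrees=True).as_matrix();T[:3,3]=s['ee_pos']
    K=np.array([[m['fx'],0,m['cx']],[0,m['fy'],m['cy']],[0,0,1.]])
    return K,T@np.array(m['mount'])
def wback(W,u,v,z):
    K,T=W;d=T[:3,:3]@np.linalg.inv(K)@[u,v,1];c=T[:3,3];return (c+d*(z-c[2])/d[2]).round(1)
def wproj(W,P):
    K,T=W;I=np.linalg.inv(T);return cv2.projectPoints(np.array(P,float).reshape(-1,1,3),cv2.Rodrigues(I[:3,:3])[0],I[:3,3],K,None)[0].reshape(-1,2)
E
python3 - <<'E'
from h import *
import pickle
W=wcam();im=save('wrist','w1');pickle.dump(W,open('w1.pkl','wb'))
print(state()['ee_pos'],W[1].round(3),W[0][0,0]);
from scene import circ,tray
a=cv2.imread('pics/w1.png')
for x,y,z,d in[(618.5,241.3,5,60),(618.5,241.3,56,26),(512,266,9,60),(512,266,56,25)]:
    cv2.polylines(a,[wproj(W,circ(x,y,z,d)).astype(np.int32)],False,(255,0,255),1)
for z in(3,25):
  for p in tray(642,-48,-4.6,z): cv2.polylines(a,[wproj(W,p).astype(np.int32)],False,(255,255,255),1)
cv2.imwrite('pics/w1o.png',a)
E
```

```text
[616.25729287 242.74532721 163.59610303] [[ 1.00000e+00  1.00000e-03 -5.00000e-03  6.18210e+02]
 [-0.00000e+00 -9.71000e-01 -2.40000e-01  3.09868e+02]
 [-5.00000e-03  2.40000e-01 -9.71000e-01  3.31984e+02]
 [ 0.00000e+00  0.00000e+00  0.00000e+00  1.00000e+00]] 306.7020312874013
```

View pics/w1o.png

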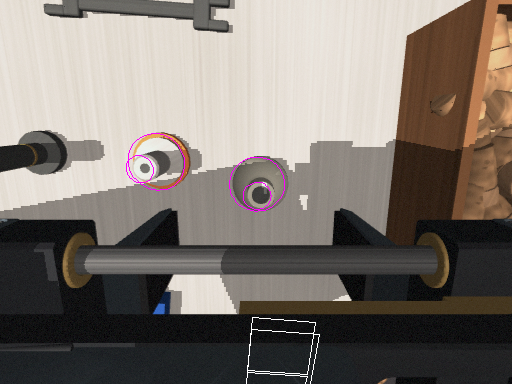

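The wrist view shows the white hub at (260,195) and the rest plate shank at (143,168), 1–2 px right of my predictions. So x is about +1.5–2 mm from my estimate and y agrees. I'll descend on the white bell.

arm_command(
  deltas="-1 3 40 0 0 0 80; 0 0 40 0 0 0 70; 0 0 34 0 0 0 60; 0 0 10 0 0 0 60; 0 0 0 0 0 0 60",
)

```text
time_s: 3.15
ee_pos: [620.1, 242.2, 40.9]
ee_rot: [180.0, -0.0, 90.1]
force: [-0.1, 0.5, 0.1]
gripper_width: 60.1
```

arm_command(
  deltas="0 0 0 0 0 0 18; 0 0 0 0 0 0 18; 0 0 0 0 0 0 18; 0 0 0 0 0 0 18; 0 0 0 0 0 0 18",
)

```text
time_s: 3.78
ee_pos: [620.4, 241.3, 40.4]
ee_rot: [180.0, -0.0, 90.0]
force: [0.2, -1.3, 2.9]
gripper_width: 24.2
```

arm_command(
  deltas="0 0 -10 0 0 0 18; 0 0 -25 0 0 0 18; 0 0 -40 0 0 0 18; 0 0 -15 0 0 0 18; 0 0 0 0 0 0 18",
)

```text
time_s: 4.4
ee_pos: [620.6, 241.4, 130.8]
ee_rot: [179.9, -0.0, 90.0]
force: [-0.4, 0.1, -1.6]
gripper_width: 24.3
```

arm_command(
  deltas="-20 2 0 0 0 0 18; -40 6 0 0 0 0 18; -45 7 0 0 0 0 18; -45 7 0 0 0 0 18; -38 6 0 0 0 0 18",
)

```text
time_s: 5.03
ee_pos: [647.0, 50.0, 128.0]
ee_rot: [-179.8, 0.1, 89.9]
force: [0.6, 0.6, -1.1]
gripper_width: 24.5
```

arm_command(
  deltas="-20 2 0 0 0 0 18; 0 0 30 0 0 0 18; 0 0 30 0 0 0 18; 0 0 15 0 0 0 18; 0 0 0 0 0 0 18",
)

```text
time_s: 5.65
ee_pos: [649.2, 33.4, 53.5]
ee_rot: [-179.8, -0.0, 90.0]
force: [0.1, 0.3, -1.5]
gripper_width: 24.8
```

```bash
python3 - <<'E'
from h import *
print(state()['ee_pos'])
a=save('side','s1')[:,:,::-1]
cv2.imwrite('pics/s1c.png',cv2.resize(np.clip(a[120:250,190:350]*1.4,0,255).astype(np.uint8),None,fx=4.5,fy=4.5,interpolation=cv2.INTER_CUBIC))
E
```

```text
[649.18846266  33.40720687  53.53450786]
```

View pics/s1c.png

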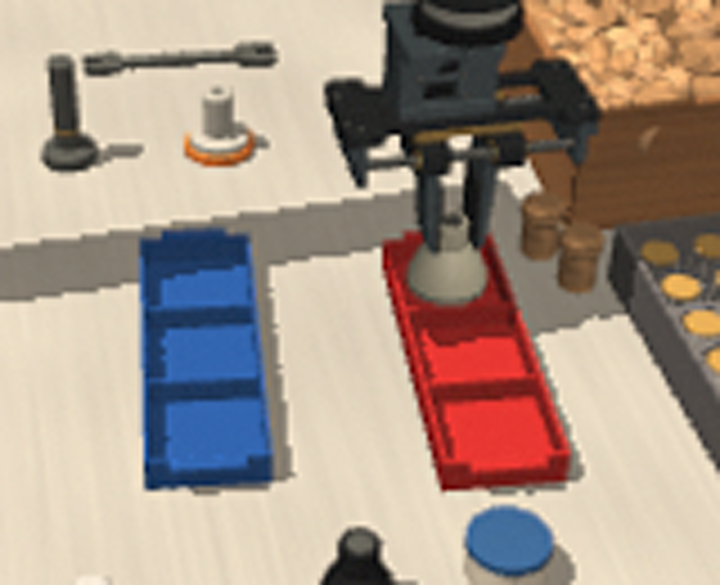

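The bell is upright over the first red pocket at about (447,275) in the crop, between the walls. I'll lower it gently.

arm_command(
  deltas="0 0 5 0 0 0 18; 0 0 3 0 0 0 18; 0 0 2 0 0 0 18; 0 0 0 0 0 0 18; 0 0 0 0 0 0 18",
)

```text
time_s: 6.32
ee_pos: [650.3, 33.3, 45.1]
ee_rot: [180.0, -0.0, 90.0]
force: [-0.0, 0.0, -1.2]
gripper_width: 24.9
```

arm_command(
  deltas="0 0 1 0 0 0 18; 0 0 0.8 0 0 0 18; 0 0 0 0 0 0 18",
)

```text
time_s: 6.7
ee_pos: [650.3, 33.3, 43.4]
ee_rot: [180.0, -0.0, 90.0]
force: [-0.2, -0.3, 0.7]
gripper_width: 24.4
```

arm_command(
  deltas="0 0 0 0 0 0 30; 0 0 0 0 0 0 45; 0 0 0 0 0 0 50; 0 0 0 0 0 0 50; 0 0 -10 0 0 0 50",
)

```text
time_s: 7.32
ee_pos: [649.6, 33.3, 52.7]
ee_rot: [-179.9, -0.0, 90.0]
force: [-0.5, 0.2, -1.1]
gripper_width: 50.1
```

arm_command(
  deltas="0 0 -40 0 0 0 60; 0 0 -40 0 0 0 80; 20 -10 0 0 0 0 80; 45 -26 0 0 0 0 80; 45 -26 0 0 0 0 80",
)

```text
time_s: 7.95
ee_pos: [586.6, 144.6, 132.5]
ee_rot: [-179.9, -0.0, 89.9]
force: [0.2, 0.4, 0.2]
gripper_width: 80.3
```

arm_command(
  deltas="45 -26 0 0 0 0 80; 45 -26 0 0 0 0 80; 33 -22 0 0 0 0 80; 0 0 0 0 0 0 80; 0 0 0 0 0 0 80",
)

```text
time_s: 8.57
ee_pos: [513.9, 266.1, 132.8]
ee_rot: [-180.0, 0.0, 90.0]
force: [0.3, -0.1, -0.5]
gripper_width: 79.8
```

arm_command(
  deltas="0 0 40 0 0 0 70; 0 0 40 0 0 0 60; 0 0 18 0 0 0 60; 0 0 5 0 0 0 60; 0 0 0 0 0 0 60",
)

```text
time_s: 9.2
ee_pos: [514.9, 265.8, 30.4]
ee_rot: [180.0, -0.0, 89.9]
force: [0.2, 0.5, 0.7]
gripper_width: 59.9
```

arm_command(
  deltas="0 0 0 0 0 0 17; 0 0 0 0 0 0 17; 0 0 0 0 0 0 17; 0 0 0 0 0 0 17; 0 0 0 0 0 0 17",
  force=30,
)

```text
time_s: 9.82
ee_pos: [514.4, 266.4, 30.5]
ee_rot: [180.0, -0.0, 90.0]
force: [-0.4, 0.1, 1.7]
gripper_width: 24.3
```

arm_command(
  deltas="0 0 -10 0 0 0 17; 0 0 -25 0 0 0 17; 0 0 -40 0 0 0 17; 0 0 -25 0 0 0 17; 0 0 0 0 0 0 17",
)

```text
time_s: 10.45
ee_pos: [515.4, 266.9, 132.3]
ee_rot: [179.8, -0.1, 90.0]
force: [0.3, -0.7, -1.8]
gripper_width: 24.2
```

arm_command(
  deltas="-20 10 0 0 0 0 17; -42 17 0 0 0 0 17; -42 17 0 0 0 0 17; -42 17 0 0 0 0 17; -42 17 0 0 0 0 17",
)

```text
time_s: 11.08
ee_pos: [591.5, 76.8, 128.2]
ee_rot: [-179.8, 0.0, 90.0]
force: [-0.4, 0.1, -2.0]
gripper_width: 24.4
```

arm_command(
  deltas="-42 17 0 0 0 0 17; -42 17 0 0 0 0 17; -42 17 0 0 0 0 17; 0 0 10 0 0 0 17; 0 0 30 0 0 0 17",
)

```text
time_s: 11.7
ee_pos: [643.2, -47.7, 89.2]
ee_rot: [180.0, -0.0, 89.9]
force: [-0.2, -0.8, -3.4]
gripper_width: 24.1
```

arm_command(
  deltas="0 0 30 0 0 0 17; 0 0 12 0 0 0 17; 0 0 8 0 0 0 17; 0 0 4 0 0 0 17; 0 0 0 0 0 0 17",
)

```text
time_s: 12.32
ee_pos: [643.5, -47.6, 36.7]
ee_rot: [179.9, -0.0, 90.0]
force: [0.8, -0.5, -1.8]
gripper_width: 24.1
```

arm_command(
  deltas="0 0 1.5 0 0 0 17; 0 0 1 0 0 0 17; 0 0 0.5 0 0 0 17; 0 0 0 0 0 0 17; 0 0 0 0 0 0 17",
)

```text
time_s: 12.95
ee_pos: [643.3, -47.8, 33.5]
ee_rot: [180.0, -0.0, 90.0]
force: [-0.5, 0.2, 0.0]
gripper_width: 24.3
```

arm_command(
  deltas="0 0 0 0 0 0 30; 0 0 0 0 0 0 45; 0 0 0 0 0 0 50; 0 0 0 0 0 0 50; 0 0 -10 0 0 0 50",
)

```text
time_s: 13.58
ee_pos: [642.5, -47.7, 42.7]
ee_rot: [-179.9, -0.0, 90.0]
force: [0.3, 0.3, 0.1]
gripper_width: 50.0
```

arm_command(
  deltas="0 0 -50 0 0 0 50; 0 0 -55 0 0 0 70; 20 -16 0 0 0 0 70; 43 -34 0 0 0 0 80; 43 -34 0 0 0 0 80",
)

```text
time_s: 14.2
ee_pos: [558.5, 59.2, 149.0]
ee_rot: [179.9, -0.0, 89.9]
force: [-0.2, 0.1, -0.1]
gripper_width: 79.9
```

arm_command(
  deltas="43 -34 0 0 0 0 80; 43 -34 0 0 0 0 80; 43 -34 0 0 0 0 80; 43 -34 0 0 0 0 80; 43 -34 0 0 0 0 80",
)

```text
time_s: 14.82
ee_pos: [388.3, 274.7, 149.1]
ee_rot: [179.9, -0.1, 90.0]
force: [1.1, -0.0, 0.5]
gripper_width: 79.8
```

```bash
python3 - <<'E'
from h import *
a=save('top','t2')[:,:,::-1]
cv2.imwrite('pics/t2c.png',cv2.resize(np.clip(a[120:285,120:340]*1.4,0,255).astype(np.uint8),None,fx=3.5,fy=3.5,interpolation=cv2.INTER_CUBIC))
E
```

```text
(no output)
```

View pics/t2c.png

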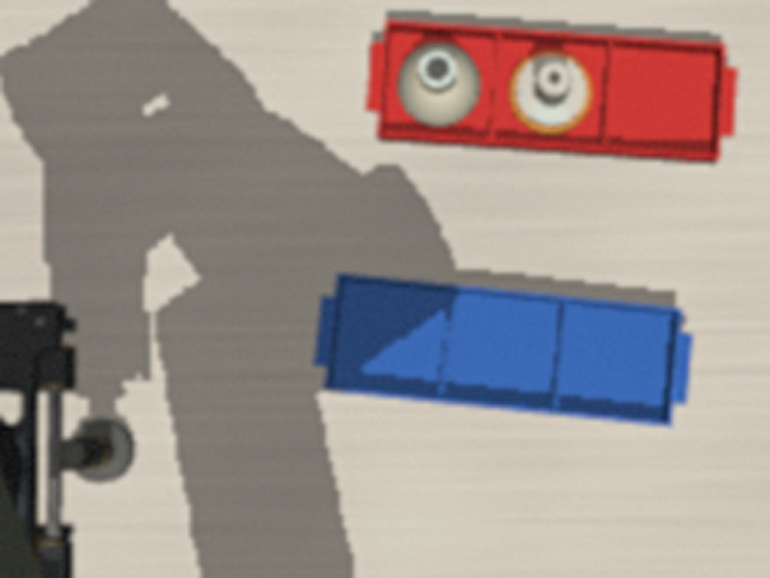

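The white bell at (438,82) and the rest plate at (551,90) stand centred in their pockets. Next is the plunger.

arm_command(
  deltas="0.6 -0.8 30 0 0 0 70; 0 0 35 0 0 0 60; 0 0 18 0 0 0 60; 0 0 5 0 0 0 60; 0 0 0 0 0 0 60",
)

```text
time_s: 15.5
ee_pos: [388.9, 274.1, 60.7]
ee_rot: [180.0, -0.0, 90.0]
force: [-0.1, 0.0, -0.4]
gripper_width: 60.0
```

arm_command(
  deltas="0 0 0 0 0 0 14; 0 0 0 0 0 0 14; 0 0 0 0 0 0 14; 0 0 0 0 0 0 14; 0 0 0 0 0 0 14",
)

```text
time_s: 16.12
ee_pos: [388.5, 274.0, 60.3]
ee_rot: [180.0, -0.0, 90.0]
force: [-0.9, -0.6, 2.1]
gripper_width: 21.0
```

arm_command(
  deltas="0 0 -10 0 0 0 14; 0 0 -25 0 0 0 14; 0 0 -40 0 0 0 14; 0 0 -25 0 0 0 14; 0 0 0 0 0 0 14",
)

```text
time_s: 16.75
ee_pos: [389.4, 274.6, 162.0]
ee_rot: [179.8, -0.2, 90.0]
force: [0.2, -0.4, -3.4]
gripper_width: 21.6
```

arm_command(
  deltas="-25 14.5 0 0 0 0 14; -42 26 0 0 0 0 14; -42 26 0 0 0 0 14; -42 26 0 0 0 0 14; -42 26 0 0 0 0 14",
)

```text
time_s: 17.38
ee_pos: [506.5, 79.3, 158.4]
ee_rot: [-179.8, 0.0, 90.0]
force: [1.6, 0.6, -2.6]
gripper_width: 21.2
```

arm_command(
  deltas="-42 26 0 0 0 0 14; -42 26 0 0 0 0 14; -42 26 0 0 0 0 14; -42 26 0 0 0 0 14; -42 26 0 0 0 0 14",
)

```text
time_s: 18.0
ee_pos: [636.5, -130.3, 157.8]
ee_rot: [-179.8, -0.1, 90.0]
force: [1.0, 0.7, -1.3]
gripper_width: 21.2
```

arm_command(
  deltas="0 0 0 0 0 0 14; 0 0 30 0 0 0 14; 0 0 35 0 0 0 14; 0 0 20 0 0 0 14; 0 0 8 0 0 0 14",
)

```text
time_s: 18.62
ee_pos: [634.7, -128.0, 64.4]
ee_rot: [-179.7, -0.1, 90.0]
force: [-0.3, -0.4, -2.0]
gripper_width: 21.5
```

arm_command(
  deltas="0 0 0 0 0 0 14; 0 0 2 0 0 0 14; 0 0 1 0 0 0 14; 0 0 0 0 0 0 14; 0 0 0 0 0 0 14",
)

```text
time_s: 19.25
ee_pos: [637.0, -129.2, 64.4]
ee_rot: [180.0, 0.0, 90.0]
force: [-0.4, -0.5, -2.4]
gripper_width: 21.5
```

arm_command(
  deltas="0 0 0.6 0 0 0 14; 0 0 0.5 0 0 0 14; 0 0 0 0 0 0 14; 0 0 0 0 0 0 14",
)

```text
time_s: 19.75
ee_pos: [636.9, -129.2, 63.3]
ee_rot: [180.0, 0.0, 90.0]
force: [-0.9, 1.5, 0.7]
gripper_width: 21.3
```

arm_command(
  deltas="0 0 0 0 0 0 28; 0 0 0 0 0 0 42; 0 0 0 0 0 0 50; 0 0 0 0 0 0 50; 0 0 -10 0 0 0 50",
)

```text
time_s: 20.38
ee_pos: [636.2, -129.0, 72.6]
ee_rot: [-179.9, -0.0, 90.0]
force: [0.3, -0.3, -0.5]
gripper_width: 49.7
```

arm_command(
  deltas="0 0 -40 0 0 0 50; 0 0 -45 0 0 0 70; -20 -8 0 0 0 0 70; -42 -27 0 0 0 0 80; -42 -27 0 0 0 0 80",
)

```text
time_s: 21.0
ee_pos: [573.5, -234.2, 157.5]
ee_rot: [-179.9, -0.0, 90.0]
force: [0.5, -0.3, 0.3]
gripper_width: 80.2
```

arm_command(
  deltas="-42 -27 0 0 0 0 80; -42 -27 0 0 0 0 80; -42 -27 0 0 0 0 80; -22 -5 0 0 0 0 80; 0 0 0 0 0 0 80",
)

```text
time_s: 21.62
ee_pos: [488.4, -382.2, 157.6]
ee_rot: [180.0, -0.0, 89.8]
force: [-0.4, -0.2, 0.8]
gripper_width: 80.2
```

arm_command(
  deltas="-1 0 40 0 0 0 70; 0 0 40 0 0 0 60; 0 0 30 0 0 0 60; 0 0 8 0 0 0 60; 0 0 0 0 0 0 60",
)

```text
time_s: 22.25
ee_pos: [489.6, -381.4, 40.1]
ee_rot: [180.0, -0.0, 90.1]
force: [0.7, -0.3, 0.8]
gripper_width: 60.2
```

arm_command(
  deltas="0 0 0 0 0 0 18; 0 0 0 0 0 0 18; 0 0 0 0 0 0 18; 0 0 0 0 0 0 18; 0 0 0 0 0 0 18",
)

```text
time_s: 22.88
ee_pos: [489.0, -382.3, 40.4]
ee_rot: [180.0, 0.0, 90.0]
force: [0.4, -0.2, 3.1]
gripper_width: 24.3
```

arm_command(
  deltas="0 0 -10 0 0 0 18; 0 0 -25 0 0 0 18; 0 0 -40 0 0 0 18; 0 0 -25 0 0 0 18; 0 0 0 0 0 0 18",
)

```text
time_s: 23.5
ee_pos: [489.7, -382.9, 142.2]
ee_rot: [179.8, 0.2, 90.0]
force: [-0.0, -0.9, -2.7]
gripper_width: 24.7
```

arm_command(
  deltas="27 -3.5 0 0 0 0 18; 43 -3.5 0 0 0 0 18; 43 -3.5 0 0 0 0 18; 43 -3.5 0 0 0 0 18; 43 -3.5 0 0 0 0 18",
)

```text
time_s: 24.12
ee_pos: [470.0, -181.3, 138.4]
ee_rot: [-179.8, -0.1, 90.0]
force: [-0.0, 0.8, -2.6]
gripper_width: 24.3
```

arm_command(
  deltas="43 -3.5 0 0 0 0 18; 43 -3.5 0 0 0 0 18; 43 -3.5 0 0 0 0 18; 43 -3.5 0 0 0 0 18; 0 0 10 0 0 0 18",
)

```text
time_s: 24.75
ee_pos: [456.4, -8.9, 129.1]
ee_rot: [-179.9, -0.0, 90.2]
force: [-0.4, -1.0, -3.2]
gripper_width: 24.5
```

arm_command(
  deltas="0 0 40 0 0 0 18; 0 0 30 0 0 0 18; 0 0 13 0 0 0 18; 0 0 2 0 0 0 18; 0 0 0 0 0 0 18",
)

```text
time_s: 25.38
ee_pos: [458.1, -11.4, 45.6]
ee_rot: [179.9, 0.0, 90.0]
force: [-0.5, 0.8, -1.9]
gripper_width: 24.7
```

arm_command(
  deltas="0 0 1 0 0 0 18; 0 0 0.8 0 0 0 18; 0 0 0 0 0 0 18; 0 0 0 0 0 0 18",
)

```text
time_s: 25.88
ee_pos: [457.5, -11.0, 43.4]
ee_rot: [180.0, -0.0, 90.0]
force: [0.1, 0.4, -1.7]
gripper_width: 24.4
```

arm_command(
  deltas="0 0 0.4 0 0 0 18; 0 0 0 0 0 0 18; 0 0 0 0 0 0 18",
)

```text
time_s: 26.25
ee_pos: [457.6, -11.1, 43.4]
ee_rot: [180.0, -0.0, 90.0]
force: [-0.3, 0.2, 6.0]
gripper_width: 24.5
```

arm_command(
  deltas="0 0 0 0 0 0 30; 0 0 0 0 0 0 45; 0 0 0 0 0 0 50; 0 0 0 0 0 0 50; 0 0 -10 0 0 0 50",
)

```text
time_s: 26.88
ee_pos: [456.8, -11.1, 52.6]
ee_rot: [-179.9, -0.0, 90.0]
force: [-1.1, -0.1, -0.2]
gripper_width: 50.1
```

arm_command(
  deltas="0 0 -50 0 0 0 50; 0 0 -55 0 0 0 70; -25 -9 0 0 0 0 70; -42 -16 0 0 0 0 80; -42 -16 0 0 0 0 80",
)

```text
time_s: 27.5
ee_pos: [416.1, -121.0, 158.8]
ee_rot: [179.9, 0.0, 90.1]
force: [0.0, -0.3, -0.8]
gripper_width: 79.6
```

arm_command(
  deltas="-42 -16 0 0 0 0 80; -42 -16 0 0 0 0 80; -42 -16 0 0 0 0 80; -42 -14 0 0 0 0 80; 0 0 0 0 0 0 80",
)

```text
time_s: 28.12
ee_pos: [353.8, -290.3, 158.4]
ee_rot: [180.0, 0.1, 89.7]
force: [0.2, 0.7, -0.0]
gripper_width: 80.0
```

```bash
python3 - <<'E'
from scene import *
W=wcam();print(state()['ee_pos']);save('wrist','w2');a=cv2.imread('pics/w2.png')
for z,d in[(90,26),(8,58)]: cv2.polylines(a,[wproj(W,circ(354.5,-288.5,z,d)).astype(np.int32)],False,(255,0,255),1)
cv2.imwrite('pics/w2o.png',a)
E
```

```text
[ 353.75636712 -290.32322309  158.43883261]
```

View pics/w2o.png

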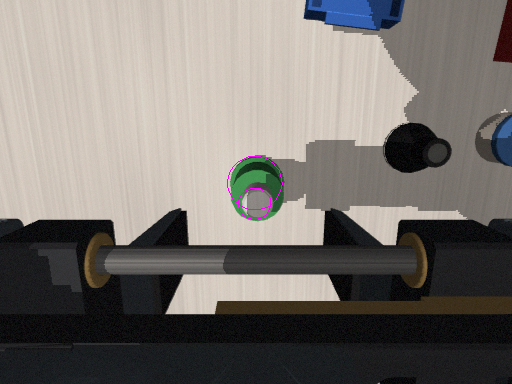

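The wrist view shows the spigot at (257,204), matching the predicted circle. I'll grasp the riser by its spigot.

arm_command(
  deltas="0 0 35 0 0 0 70; 0 0 35 0 0 0 60; 0 0 17 0 0 0 60; 0 0 5 0 0 0 60; 0 0 0 0 0 0 60",
)

```text
time_s: 28.8
ee_pos: [354.8, -287.6, 66.2]
ee_rot: [180.0, 0.0, 90.0]
force: [-0.2, 0.3, 0.1]
gripper_width: 59.9
```

arm_command(
  deltas="0 0 0 0 0 0 18; 0 0 0 0 0 0 18; 0 0 0 0 0 0 18; 0 0 0 0 0 0 18; 0 0 0 0 0 0 18",
)

```text
time_s: 29.42
ee_pos: [354.6, -288.3, 66.0]
ee_rot: [180.0, 0.0, 90.0]
force: [0.1, 0.0, 0.5]
gripper_width: 25.1
```

arm_command(
  deltas="0 0 -10 0 0 0 18; 0 0 -25 0 0 0 18; 0 0 -40 0 0 0 18; 0 0 -25 0 0 0 18; 0 0 0 0 0 0 18",
)

```text
time_s: 30.05
ee_pos: [355.1, -288.8, 167.5]
ee_rot: [179.8, 0.2, 90.0]
force: [0.3, -0.4, -3.7]
gripper_width: 25.1
```

arm_command(
  deltas="26 13 0 0 0 0 18; 43 20 0 0 0 0 18; 43 20 0 0 0 0 18; 43 20 0 0 0 0 18; 42 20.7 0 0 0 0 18",
)

```text
time_s: 30.68
ee_pos: [447.3, -89.4, 164.3]
ee_rot: [-179.8, -0.0, 90.0]
force: [1.6, -1.0, -2.6]
gripper_width: 25.6
```

arm_command(
  deltas="0 0 0 0 0 0 18; 0 0 35 0 0 0 18; 0 0 35 0 0 0 18; 0 0 18 0 0 0 18; 0 0 5 0 0 0 18",
)

```text
time_s: 31.3
ee_pos: [446.0, -91.4, 70.9]
ee_rot: [-179.7, -0.1, 89.9]
force: [-0.2, 0.1, -2.4]
gripper_width: 25.2
```

arm_command(
  deltas="0 0 0 0 0 0 18; 0 0 2 0 0 0 18; 0 0 1 0 0 0 18; 0 0 1 0 0 0 18; 0 0 0 0 0 0 18",
)

```text
time_s: 31.92
ee_pos: [448.4, -91.0, 69.3]
ee_rot: [179.9, -0.0, 90.0]
force: [-0.6, 0.7, 1.3]
gripper_width: 25.2
```

arm_command(
  deltas="0 0 0.3 0 0 0 18; 0 0 0 0 0 0 18; 0 0 0 0 0 0 18",
)

```text
time_s: 32.3
ee_pos: [448.5, -90.9, 69.2]
ee_rot: [179.9, -0.0, 90.0]
force: [-1.5, 2.0, 4.6]
gripper_width: 25.0
```

arm_command(
  deltas="0 0 0 0 0 0 30; 0 0 0 0 0 0 45; 0 0 0 0 0 0 50; 0 0 0 0 0 0 50; 0 0 -10 0 0 0 50",
)

```text
time_s: 32.92
ee_pos: [447.5, -91.0, 78.3]
ee_rot: [-179.9, -0.0, 90.0]
force: [-0.1, -1.3, 0.1]
gripper_width: 50.1
```

arm_command(
  deltas="0 0 -50 0 0 0 50; 0 0 -60 0 0 0 70; -30 -10 -30 0 0 0 70; -43 -16 0 0 0 0 80; -43 -16 0 0 0 0 80",
)

```text
time_s: 33.55
ee_pos: [405.8, -208.2, 219.9]
ee_rot: [179.9, 0.1, 90.0]
force: [0.3, -0.1, -0.3]
gripper_width: 79.8
```

arm_command(
  deltas="-40 -16 0 0 0 0 80; -40 -16 0 0 0 0 80; -40 0 0 0 0 0 80; -20 0 0 0 0 0 80; 0 0 0 0 0 0 80",
)

```text
time_s: 34.17
ee_pos: [374.1, -347.4, 218.5]
ee_rot: [-180.0, -0.0, 89.9]
force: [-0.2, -0.0, 0.4]
gripper_width: 80.3
```

```bash
python3 - <<'E'
from scene import *
save('top','t3');save('side','s3');print(state()['ee_pos'],state()['time_s'])
P={'white':(650.3,33.3),'rest':(643.5,-47.7),'plunger':(637,-129),'brass':(457.5,-11),'riser':(448.2,-91.2),'black':(512.4,-252.4),'tin':(608.2,-241.1)}
a=cv2.imread('pics/t3.png');b=cv2.imread('pics/s3.png')
A=cv2.resize(a[125:250,135:400],None,fx=2.8,fy=2.8,interpolation=cv2.INTER_CUBIC)
B=cv2.resize(b[120:240,195:345],None,fx=2.0,fy=2.0,interpolation=cv2.INTER_CUBIC)
c=np.zeros((600,745,3),np.uint8);c[:A.shape[0],:A.shape[1]]=A;c[355:355+B.shape[0],:B.shape[1]]=B
C=cv2.resize(a[140:250,80:225],None,fx=2,fy=2);c[355:575,320:610]=C
cv2.imwrite('pics/fin.png',np.clip(c*1.4,0,255).astype(np.uint8))
E
```

```text
[ 374.04976012 -345.89251769  218.47803642] 34.275
```

View pics/fin.png

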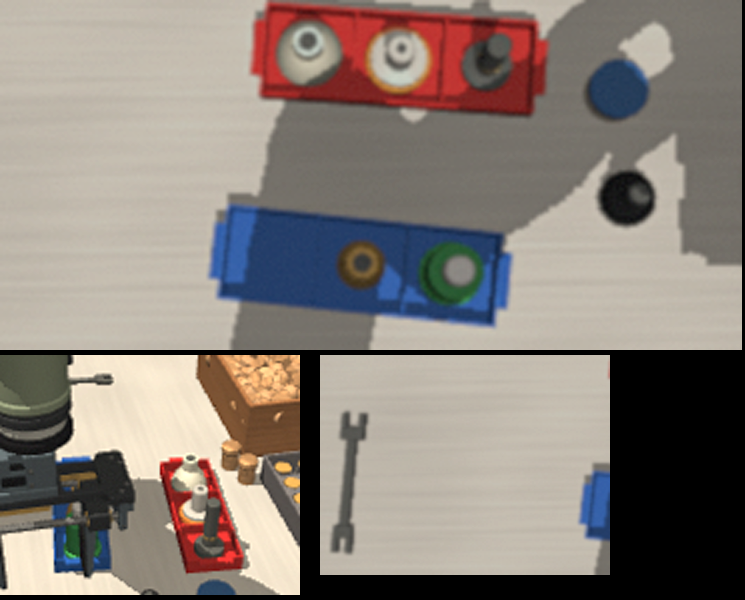

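All five parts stand upright, each centred in its own pocket. In the picture they are at white (308,52), plate (399,60), plunger (487,62), brass (361,264) and riser (452,272). The tin, black bell and spanner have not moved. I'm handing in.

```bash
python3 -c "
from workcell import *
print(job_done())"
```

```text
the job is handed in; nothing more can be done
None
```

Both kits are made up and the job is handed in, at about 34 s of the 112 s allowed. The parts were placed in the order you listed:
- **Red tray:** white bell, rest plate and plunger.
- **Blue tray:** brass bell in the middle pocket and riser in the right-hand one as the top camera sees it.

**Final check:** The last top picture shows all five parts upright, each centred in its own pocket. The tin, black bell and spanner are where they were, and the arm is clear of everything. The side picture confirms the red tray, but the arm partly hid the blue one, so that tray was checked from the top only.

**Set-down:** Each part was lowered until it touched the tray floor before I let go. The force readings I saw stayed at about 6 N or less.

**Disagreements:** The top camera's calibration differed from the side and wrist cameras by about 2–3 mm in x, so I corrected for it before grasping. The grip widths read 1–2 mm under the stated hub and shank diameters, but every grip held.

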